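# Feel for the release notch of a vial incubator

## Task

Open the vial incubator by touch, with the gripper shut and nothing picked up: lay the fingertips on top of its front rail at the rail's left end (the left as seen from the robot) and slide them to the right along the rail until they come to the notch. Press the key sunk inside the notch fully down, so that the clear cover slides open by itself, then take the hand away. Do not touch the cover, and leave the bottles, vials and beaker standing where they are.

Things in the scene. Friction and masses are not known exactly. Their poses are not given: they have to be found in the camera images.
- case: White vial incubator fixed to the table, 180 mm deep (x), 378 mm wide (y -224 to 154 mm), 68 mm high. Origin on the table under mid-depth and under the rail's mid-length; x points away from the robot, y to the robot's left along the rail, z up. Grey front rail: flat-topped bar, x -85 to -49 mm (centre line -67), top at z = 60 mm, level but for one notch.
- rail_left (a point): Left end of the rail: centre of its top face (case x -67, y +130, z 60 mm), axes as the case's. From here the exposed rail runs 260 mm along -y to rail_right. Left of it is a white housing 24 mm long, its top 2 mm above the rail.
- rail_right (a point): Right end of the rail: centre of its top face (case x -67, y -130, z 60 mm). Right of it is a white control housing 94 mm long, top 2 mm above the rail in front and 8 mm behind. The notch is 44 mm long in y, cut through the rail's full width, open in front; its centre lies anywhere from case y +10 to -90 mm, not reported: find it by touch or sight.
- key (a joint): Travel of the grey key plate (41 by 34 mm) that fills the notch's bottom, m: 0 up (its top 8 mm below the rail's top, case z = 52 mm), 0.008 fully down (z = 44 mm). It moves straight down, resists with about 5 to 8 N all the way, has no return spring and stays where it is left. It drives the cover open, 4 mm for each mm of key.
- cover: clear sliding cover over the vials with an aluminium front strip, 119 mm by 252 mm, behind the rail (front edge at case x = -33 mm when shut), top of strip at case z = 67 mm. Its origin is at the case's origin when shut and moves along the case's +x as it opens, 32 mm when the key is fully down.
- vial_a: small clear glass vial, 26 mm across, 55 mm tall, on the table in front of the incubator; origin under its centre, z up
- vial_b: a second such vial, on the table in front of the incubator; origin under its centre, z up
- jar: white plastic jar, 48 mm across, 60 mm tall, on the table in front of the incubator; origin under its centre, z up
- dropper: small amber dropper bottle, 28 mm across, 50 mm tall, standing on the front of the incubator's right-hand housing (62 mm up); origin under its centre, z up
- amber: amber reagent bottle, 64 mm across, 120 mm tall, left of the incubator; origin under its centre, z up
- beaker: open glass beaker, 64 mm across, 85 mm tall, left of the incubator; origin under its centre, z up
- reagent: white plastic reagent bottle, 52 mm across, 85 mm tall, right of the incubator; origin under its centre, z up

How it is judged:
By the outcome, as a careful person would: the job done as asked, in the order asked, and still so for the second after the job is handed in, with the robot touching nothing.
It also fails if it takes over 56 s, if anything falls off the work surface, if the arm or the gripper's body presses on something with over 40 N, if the wrist force passes 120 N, or if a joint passes its speed limit or range.

## Robot

A 6-joint arm with a two-finger parallel gripper is mounted at the origin on the work surface. World frame = base frame: x ahead of the robot, y to its left, z up, the work surface at z = 0. Lengths are in m, angles in rad, forces in N, time in s.
With the tool pointing down it reaches from about 0.35 to 0.775 m from the base axis. Payload 7.3 kg.
Tool frame: the origin (TCP) lies at the very end of the fingers, on their centre line; the grasp point (between the pads) lies 19 mm behind it (pinch_z is the distance from the TCP to the grasp point, in m); z points along the fingers, y is the line along which they close (so a half turn about z gives the same grasp; the last joint's range is limited). The gripper opens to 92 mm and grips with 3 to 60 N. Pads are 19 mm wide; open, the fingers measure 130 mm over their backs; the gripper's body (75 mm by 190 mm) begins 47 mm behind the grasp point.
Start: joints at [1.091, 0.342, 1.524, -0, 1.275, -0.146], TCP at [0.172, 0.496, 0.227] pointing down, gripper open.
Joint ranges: [-2.53, 2.53], [-0.77, 2.02], [0.04, 2.7], [-1, 4.14], [0.28, 2.66], [-3.11, 3.11]. Speed limits (rad/s): [2.57, 2.57, 3.14, 3.14, 3.14, 3.14].

## Interface

Orientations are given as [roll, pitch, yaw] about the fixed x, y, z axes, in that order (R = Rz(yaw) Ry(pitch) Rx(roll)).
In Python, from cell import * gives the robot as it stands.
- The arm moves only by the tool arm_command, never from a script. Its arguments are lists of equal length, an entry for each row: "fingers": the gripper command: -1 is fully open, 1 is shut, values between are in proportion; "travel": the shift along the tool's x, y, z in m, a list of three; "dr": the turn, a rotation vector about the tool's x, y, z in degrees, a list of three. In form: {"fingers": [fingers, ...], "travel": [[x, y, z], ...], "dr": [[wx, wy, wz], ...]}. A call has 1 to 8 rows; each row is the pose to reach, as a shift and turn from the pose commanded when the call began, along the tool's axes at that moment; what a row does not reach only later rows make up. A row lasts 1/12 s, in which the tool goes at most 41.7 mm and 7.16 degrees, less where a joint would pass 70% of its speed; a pose out of reach is approached as far as the arm can. A call with a gripper value outside its range is refused whole. The fingers move at their own pace and stop on an object; "squeeze" is the grip in N (left out, the last holds). Time passes only in rows, so rows that repeat a pose let the fingers close. It gives the time, the measured TCP pose, the force, the opening and the grip force at its end, in the units of the state.
- observe(): the state, without advancing time (a new reading comes with each control period).
- read_camera(name): name is "side" or "top" or "wrist"; returns a dict with "color" (384x512x3 uint8, blue, green, red), "z_map" (384x512 float32, m along the optical axis (not along the pixel's ray), 0 where there is no reading), "fx", "fy", "cx", "cy" (pixels), "k1" (the pictures are not rectified: a ray, as slopes to the right and down, at radius r is drawn at 1 + k1 r^2 times it, then the intrinsics apply), "R" (3x3) and "t" (3): a world point X has camera coordinates R X + t. Camera axes: x right, y down, z forward; pixel columns grow to the right and rows downward; lengths in m; the calibration is good to about 2 mm. A picture is of the moment at which its call begins.
- hand_in(): hands the job in; it is judged then, once.
The state is a dict: "time": time; "qpos": joint angles; "qvel": joint speeds; "joint_efforts": joint torques, N m; "tool_pos": TCP position; "tool_rot": TCP orientation; "contact_force": force on the tool from outside, world axes, zero at the start; "torque": the same for the moment, N m; "opening": finger opening in m; "grip_force": force on a finger pad.
Only numpy, scipy, OpenCV 4.12 (cv2) and the standard library are available. Lean on these libraries where they do the work, as an engineer would, in place of code of your own. Each camera call takes 0.05 s, during which the arm holds its last target. There are 200 camera calls.

## Working session

There is one attempt and no reset: what is moved stays moved. The work goes in short steps, Python scripts to look and compute and a tool call to move; the robot and the scene stay as the last step left them, time stands still between calls to the robot, and variables do not carry over. Pictures are saved under pics/ and viewed, at most 10 in all, crops included, and the job is handed in when it is done.

Besides the shell and the picture viewer there is one more tool, called as name(argument=value, ...) on one line, values as JSON. arm_command: Moves the arm, as the interface text tells. Its arguments: {"type":"object","properties":{"fingers":{"type":"array","items":{"type":"number"}},"travel":{"type":"array","items":{"type":"array","items":{"type":"number"}}},"dr":{"type":"array","items":{"type":"array","items":{"type":"number"}}},"squeeze":{"type":"number"}},"required":["fingers","travel","dr"]}

```bash
mkdir -p pics; python3 - <<'E'
from cell import *
import cv2,numpy as np
for n in ("top","side"):
    c=read_camera(n); cv2.imwrite(f"pics/{n}0.png",c["color"]); np.savez(f"{n}0.npz",**c)
    print(n,c["fx"],c["cx"],c["cy"],c["k1"],np.round(c["R"],3).tolist(),c["t"])
s=observe();print(s["time"],s["tool_pos"],s["tool_rot"],s["contact_force"],s["opening"])
E
```

```text
top 441.6380374441964 254.02352147237556 192.18497901695812 -0.09889602720952585 [[-0.057, -0.998, -0.005], [-0.973, 0.057, -0.223], [0.223, -0.008, -0.975]] [0.04638662 0.53419924 1.15487236]
side 388.120755201605 258.1045270316835 190.6379705889296 0.02430586389297447 [[0.994, -0.105, -0.004], [-0.083, -0.759, -0.646], [0.064, 0.642, -0.764]] [-0.50964306  0.1143897   0.97377909]
0.1 [0.17180931 0.49572246 0.22612258] [-3.14027837e+00 -2.29399970e-04  2.80778755e+00] [-0.95133668 -0.37430085  0.82002445] 0.09186665755397025
```

View pics/top0.png

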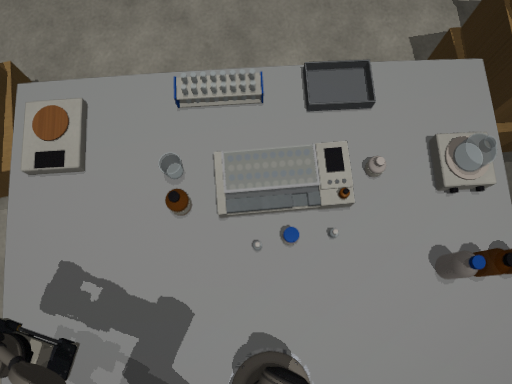

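View pics/side0.png

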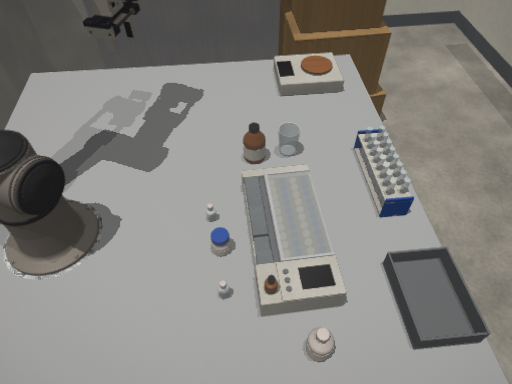

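The top view shows the incubator at about (215–353, 143–213), with the dark rail along row ~200 and the notch near (300,200). The jar, two vials and dropper stand in front of it or on its right. Next I'll enlarge the crops to get precise corners.

```bash
cat > h.py <<'E'
import numpy as np,cv2
def ray(c,uv,z):
    K=np.array([[c["fx"],0,c["cx"]],[0,c["fy"],c["cy"]],[0,0,1.]])
    p=cv2.undistortPoints(np.array(uv,float).reshape(-1,1,2),K,np.array([float(c["k1"]),0,0,0])).reshape(-1,2)
    d=np.c_[p,np.ones(len(p))]@c["R"]; o=-c["R"].T@c["t"]
    return o+d*((z-o[2])/d[:,2])[:,None]
E
python3 - <<'E'
import cv2,numpy as np
t=cv2.imread("pics/top0.png")[135:235,205:365]; s=cv2.imread("pics/side0.png")[155:315,200:350]
cv2.imwrite("pics/c.png",cv2.resize(t,None,fx=5,fy=5,interpolation=cv2.INTER_CUBIC))
cv2.imwrite("pics/d.png",cv2.resize(s,None,fx=3.7,fy=3.7,interpolation=cv2.INTER_CUBIC))
E
```

```text
(no output)
```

View pics/c.png

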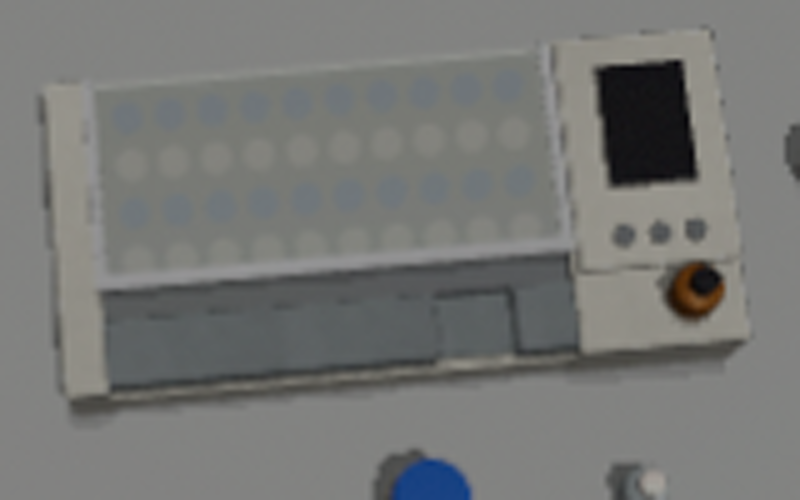

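View pics/d.png

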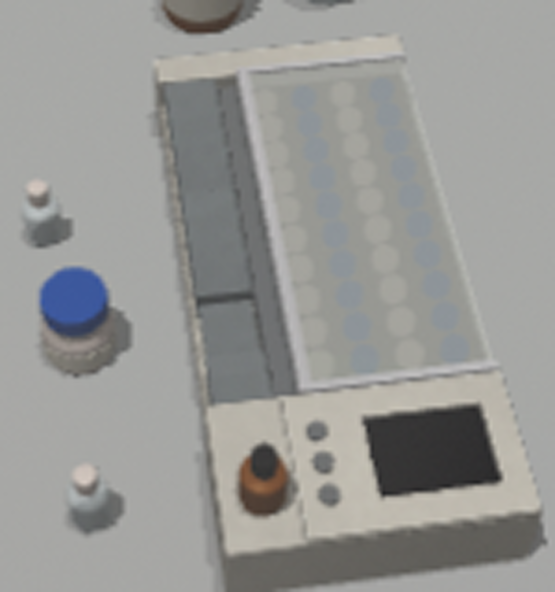

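The crops show the rail in the top crop running from (106,388) to (578,352) along its front edge, with the notch at crop x ≈ 437–515. The dropper is at (695,290). In the side crop the notch's left wall is at row ~297.

```bash
python3 - <<'E'
from h import *
t=np.load("top0.npz"); s=np.load("side0.npz")
T=lambda p,z:ray(t,(np.array(p)+.5)/5-.5+[205,135],z)
S=lambda p,z:ray(s,(np.array(p)+.5)/3.7-.5+[200,155],z)
# correspondences case xy -> world
A=[((107,388),-85,130,.06),((578,352),-85,-130,.06),((573,285),-49,-130,.06),((105,320),-49,130,.06),((70,397),-90,154,.062),((747,340),-90,-224,.062),((712,30),90,-224,.068),((42,88),90,154,.068)]
B=[((165,82),-85,130,.06),((210,403),-85,-130,.06),((225,553),-90,-224,.062),((157,65),-90,154,.062),((402,38),90,154,.068),((540,510),90,-224,.068)]
def fit(F,L):
    W=np.array([F([a[0]],a[3])[0,:2] for a in L]);C=np.array([a[1:3] for a in L])/1e3
    wc=W.mean(0);cc=C.mean(0);w=(W-wc)@[1,1j];c=(C-cc)@[1,1j]
    th=np.angle((w*c.conj()).sum());R=np.array([[np.cos(th),-np.sin(th)],[np.sin(th),np.cos(th)]])
    tr=wc-R@cc; print("th",np.degrees(th),"t",tr,"res mm\n",np.round((W-C@R.T-tr)*1e3,1).tolist());return R,tr
Rt,tt=fit(T,A);Rs,ts=fit(S,B)
loc=lambda P,R,tr:np.round((P[:,:2]-tr)@R*1e3,1).tolist()
print("notch top",loc(T([(437,360),(437,295),(515,292),(517,356)],.06),Rt,tt))
print("notch side",loc(S([(197,302),(252,296)],.06),Rs,ts))
for n,p,z in (("jar",(431,495),.06),("vialb",(652,482),.055),("drop",(705,278),.112)): print(n,loc(T([p],z),Rt,tt),T([p],z))
print("vial_a",loc(ray(t,[(257,244)],.055),Rt,tt))
# depth checks
for p in ((200,350),(340,340),(477,325),(545,320)):
    u=np.round((np.array(p)+.5)/5-.5+[205,135]).astype(int);z=t["z_map"][u[1],u[0]]
    o=-t["R"].T@t["t"];X=ray(t,[u],0)[0]-o;f=t["R"][2]@X;print(p,o+X*z/f)
for n,R,tr in(("t",Rt,tt),("s",Rs,ts)): print(n,[(R@[-.067,y]+tr).round(4).tolist() for y in (.13,-.075,-.13)])
E
```

```text
th 1.490766954780087 t [ 0.57282235 -0.03299188] res mm
 [[0.2, 0.2], [-1.7, 1.8], [0.0, 0.2], [2.1, -1.3], [1.6, -3.4], [1.7, 2.6], [-0.6, -0.4], [-3.3, 0.3]]
th 1.0262349559909225 t [ 0.57375793 -0.0370835 ] res mm
 [[-0.4, 3.0], [0.4, 3.4], [2.3, 3.0], [0.6, -5.7], [-1.9, -7.3], [-1.1, 3.5]]
notch top [[-84.5, -50.6], [-48.3, -54.4], [-50.2, -97.4], [-86.0, -94.5]]
notch side [[-84.0, -54.7], [-49.2, -54.6]]
jar [[-158.0, -39.9]] [[ 0.41586907 -0.07700702  0.06      ]]
vialb [[-160.7, -161.0]] [[ 0.41633705 -0.19809799  0.055     ]]
drop [[-62.4, -191.5]] [[ 0.51546252 -0.22601069  0.112     ]]
vial_a [[-177.8, 53.3]]
(200, 350) [0.50233566 0.0422309  0.05634557]
(340, 340) [ 0.50240443 -0.03455057  0.06157671]
(477, 325) [ 0.50775143 -0.1096995   0.05513613]
(545, 320) [ 0.50647381 -0.14723199  0.06405722]
t [[0.5025, 0.0952], [0.5078, -0.1097], [0.5092, -0.1647]]
s [[0.5044, 0.0917], [0.5081, -0.1133], [0.5091, -0.1683]]
```

```bash
cat >> h.py <<'E'
from scipy.spatial.transform import Rotation as Ro
def delta(s,X,yaw=None):
    R=Ro.from_euler("xyz",s["tool_rot"])
    o=[np.round(R.inv().apply(np.array(X)-s["tool_pos"]),4)]
    if yaw is not None: o.append((R.inv()*Ro.from_euler("xyz",[np.pi,0,np.radians(yaw)])).as_rotvec(True).round(2))
    return o
E
python3 - <<'E'
from h import *; from cell import observe
t=np.load("top0.npz");s=observe()
print(delta(s,[.4985,.081,.16],91.3)); print(ray(t,[(174,194),(172,163)],.12), s["qpos"])
E
```

```text
[array([-0.4446, -0.2847,  0.0664]), array([-7.000e-02,  3.000e-02,  6.957e+01])]
[[0.52971652 0.22568053 0.12      ]
 [0.61478812 0.22972348 0.12      ]] [ 1.09100621e+00  3.42643049e-01  1.52491307e+00  3.73951031e-05
  1.27537020e+00 -1.45996080e-01]
```

arm_command(fingers=[1, 1, 1, 1, 1, 1, 1, 1], travel=[[-0.028, -0.018, 0], [-0.056, -0.036, 0], [-0.083, -0.053, 0], [-0.111, -0.071, 0], [-0.139, -0.089, 0], [-0.167, -0.107, 0], [-0.195, -0.125, 0], [-0.222, -0.142, 0]], dr=[[0, 0, 4.4], [0, 0, 8.7], [0, 0, 13.1], [0, 0, 17.4], [0, 0, 21.8], [0, 0, 26.1], [0, 0, 30.4], [0, 0, 34.8]], squeeze=10)

```text
time: 0.77
tool_pos: [0.3358, 0.2876, 0.2265]
tool_rot: [-3.141, -0.0, 2.197]
contact_force: [0.6, 1.4, -0.3]
opening: 0.0431
grip_force: 0.0
```

```bash
python3 - <<'E'
from h import *; from cell import observe
s=observe();print(s["time"],s["tool_pos"],s["tool_rot"],s["opening"],delta(s,[.4985,.081,.14],91.3))
E
```

```text
0.7667 [0.33575218 0.28755266 0.22653916] [-3.14113889e+00 -1.43169628e-05  2.19674342e+00] 0.0431220044979254 [array([-0.2627,  0.0109,  0.0865]), array([-3.000e-02,  1.000e-02,  3.456e+01])]
```

arm_command(fingers=[1, 1, 1, 1, 1, 1, 1, 1], travel=[[-0.036, 0.002, 0.005], [-0.072, 0.003, 0.012], [-0.108, 0.005, 0.024], [-0.144, 0.006, 0.038], [-0.18, 0.008, 0.053], [-0.216, 0.009, 0.068], [-0.245, 0.01, 0.08], [-0.262, 0.011, 0.086]], dr=[[0, 0, 4.4], [0, 0, 8.7], [0, 0, 13.1], [0, 0, 17.4], [0, 0, 21.8], [0, 0, 26.1], [0, 0, 30.4], [0, 0, 34.6]])

```text
time: 1.43
tool_pos: [0.4991, 0.0811, 0.1388]
tool_rot: [-3.139, 0.0, 1.591]
contact_force: [-0.7, 0.7, 1.1]
opening: 0.0004
grip_force: 0.0
```

arm_command(fingers=[1, 1, 1], travel=[[0, 0, 0], [0, 0, 0], [0, 0, 0]], dr=[[0, 0, 0], [0, 0, 0], [0, 0, 0]])

```text
time: 1.68
tool_pos: [0.4978, 0.0845, 0.1408]
tool_rot: [-3.141, -0.0, 1.598]
contact_force: [-0.4, 1.0, -0.3]
opening: 0.0003
grip_force: 0.0
```

```bash
python3 - <<'E'
from h import *; from cell import *
s=observe();print(s["time"],s["tool_pos"],s["tool_rot"],s["opening"],s["contact_force"],delta(s,[.4985,.081,.075],91.3))
a=read_camera("wrist");b=read_camera("side")
np.savez("w1.npz",**a);np.savez("s1.npz",**b)
cv2.imwrite("pics/w1.png",np.hstack([a["color"][:, :],cv2.resize(b["color"][100:320,150:400],None,fx=1.15,fy=384/220)]))
E
```

```text
1.6833 [0.49775735 0.08448647 0.14078705] [-3.14089184e+00 -4.30238922e-04  1.59833493e+00] 0.00031183321509016765 [-0.41453146  0.95241538 -0.27537263] [array([-0.0035,  0.0007,  0.0658]), array([-0.04, -0.02,  0.28])]
```

View pics/w1.png

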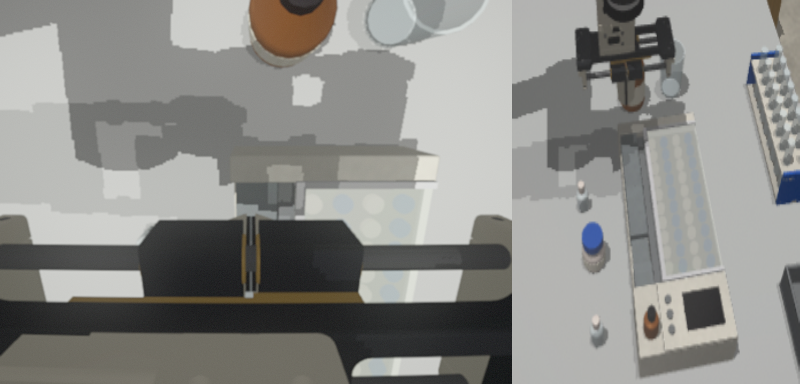

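The wrist view shows the shut fingers as thin strips at columns 243–260. The edge between the left housing and the rail is at row ~181, columns 236–305. Next I'll check that edge against the pose I measured.

```bash
python3 - <<'E'
from h import *
c=np.load("w1.npz")
print(ray(c,[(236,181),(296,183),(235,205),(296,205)],.06),ray(c,[(232,157),(228,181),(437,185),(437,157)],.062))
print(c["R"].round(3),-c["R"].T@c["t"])
z=c["z_map"];o=-c["R"].T@c["t"]
def P(u,v):
    X=ray(c,[(u,v)],0)[0]-o;return (o+X*z[v,u]/(c["R"][2]@X)).round(4)
for v in (188,196,204):
  for u in (240,255,270,285,300,320): print(u,v,P(u,v))
for u,v in((245,292),(250,292),(255,292),(249,250),(200,230),(200,290)):print("f",u,v,P(u,v))
E
```

```text
[[0.48487812 0.09421791 0.06      ]
 [0.53683745 0.0938547  0.06      ]
 [0.48429106 0.07225252 0.06      ]
 [0.53825704 0.07372342 0.06      ]] [[0.48133505 0.11541984 0.062     ]
 [0.47811764 0.09455548 0.062     ]
 [0.65977343 0.09598632 0.062     ]
 [0.65477572 0.12047176 0.062     ]]
[[ 1.     0.027 -0.001]
 [ 0.026 -0.963  0.268]
 [ 0.007 -0.268 -0.964]] [0.49582591 0.15658674 0.29756632]
240 188 [0.4884 0.0878 0.0591]
255 188 [0.5015 0.0879 0.0583]
270 188 [0.5146 0.0885 0.0592]
285 188 [0.5291 0.0859 0.0489]
300 188 [0.5396 0.0909 0.0652]
320 188 [0.5562 0.092  0.0674]
240 196 [0.4885 0.0804 0.0591]
255 196 [0.5018 0.0806 0.0584]
270 196 [0.515  0.0809 0.0584]
285 196 [0.5296 0.0781 0.0483]
300 196 [0.5401 0.084  0.0658]
320 196 [0.5582 0.0833 0.0623]
240 204 [0.4886 0.0728 0.0584]
255 204 [0.502  0.0734 0.0591]
270 204 [0.5154 0.0733 0.0579]
285 204 [0.53   0.0704 0.0484]
300 204 [0.5405 0.077  0.0664]
320 204 [0.5587 0.0762 0.0628]
f 245 292 [ 0.4951 -0.0183  0.0584]
f 250 292 [ 0.5    -0.018   0.0586]
f 255 292 [0.4984 0.1076 0.2304]
f 249 250 [0.4965 0.1149 0.2202]
f 200 230 [0.4815 0.1202 0.2185]
f 200 290 [0.483  0.1069 0.2293]
```

arm_command(fingers=[1, 1, 1, 1, 1, 1, 1, 1], travel=[[-0.001, 0.001, 0.01], [-0.002, 0.003, 0.025], [-0.003, 0.004, 0.042], [-0.003, 0.004, 0.057], [-0.003, 0.004, 0.067], [-0.003, 0.004, 0.072], [-0.003, 0.004, 0.072], [-0.003, 0.004, 0.072]], dr=[[0, 0, 0], [0, 0, 0], [0, 0, 0], [0, 0, 0], [0, 0, 0], [0, 0, 0], [0, 0, 0], [0, 0, 0]])

```text
time: 2.45
tool_pos: [0.5026, 0.0812, 0.0689]
tool_rot: [3.141, -0.0, 1.597]
contact_force: [-0.4, 0.2, 0.2]
opening: 0.0005
grip_force: 0.0
```

```bash
python3 - <<'E'
from h import *; from cell import *
s=observe();print(s["time"],s["tool_pos"],s["tool_rot"],s["contact_force"],delta(s,[.5025,.0815,.0615],91.3))
E
```

```text
2.45 [0.50259299 0.08121518 0.06893804] [ 3.14127947e+00 -1.07730878e-04  1.59704201e+00] [-0.38973626  0.19937032  0.20453983] [array([ 0.0003, -0.0001,  0.0074]), array([ 0.02, -0.01,  0.2 ])]
```

Position is good. Now I'll lower gently until it makes contact.

arm_command(fingers=[1, 1, 1, 1, 1, 1], travel=[[0, 0, 0.002], [0, 0, 0.004], [0, 0, 0.006], [0, 0, 0.007], [0, 0, 0.008], [0, 0, 0.008]], dr=[[0, 0, 0], [0, 0, 0], [0, 0, 0], [0, 0, 0], [0, 0, 0], [0, 0, 0]])

```text
time: 2.95
tool_pos: [0.5024, 0.081, 0.0606]
tool_rot: [-3.141, -0.0, 1.596]
contact_force: [-0.1, -0.2, 0.5]
opening: 0.0005
grip_force: 0.0
```

arm_command(fingers=[1, 1, 1, 1], travel=[[0, 0, 0.0005], [0, 0, 0.001], [0, 0, 0.0015], [0, 0, 0.0015]], dr=[[0, 0, 0], [0, 0, 0], [0, 0, 0], [0, 0, 0]])

```text
time: 3.28
tool_pos: [0.5026, 0.081, 0.0602]
tool_rot: [3.141, 0.0, 1.597]
contact_force: [-2.8, -0.1, 9.0]
opening: 0.0005
grip_force: 4.9
```

arm_command(fingers=[1, 1, 1, 1, 1, 1, 1, 1], travel=[[-0.004, 0, 0], [-0.012, 0, 0], [-0.02, 0, 0], [-0.028, 0, 0], [-0.036, 0, 0], [-0.044, 0, 0], [-0.052, 0, 0], [-0.06, 0, 0]], dr=[[0, 0, 0], [0, 0, 0], [0, 0, 0], [0, 0, 0], [0, 0, 0], [0, 0, 0], [0, 0, 0], [0, 0, 0]])

```text
time: 3.95
tool_pos: [0.5048, 0.0215, 0.0603]
tool_rot: [3.139, -0.001, 1.596]
contact_force: [-0.5, 5.3, 8.3]
opening: 0.0004
grip_force: 3.8
```

arm_command(fingers=[1, 1, 1, 1, 1, 1, 1, 1], travel=[[-0.008, 0, 0], [-0.016, 0, 0], [-0.024, 0, 0], [-0.032, 0, 0], [-0.04, 0, 0], [-0.048, 0, 0], [-0.056, 0, 0], [-0.064, 0, 0]], dr=[[0, 0, 0], [0, 0, 0], [0, 0, 0], [0, 0, 0], [0, 0, 0], [0, 0, 0], [0, 0, 0], [0, 0, 0]])

```text
time: 4.62
tool_pos: [0.5064, -0.0424, 0.0602]
tool_rot: [3.14, -0.001, 1.596]
contact_force: [-1.4, 5.4, 7.8]
opening: 0.0006
grip_force: 4.1
```

arm_command(fingers=[1, 1, 1, 1, 1, 1], travel=[[-0.006, 0, 0], [-0.012, 0, 0], [-0.018, 0, 0], [-0.024, 0, 0], [-0.03, 0, 0], [-0.036, 0, 0]], dr=[[0, 0, 0], [0, 0, 0], [0, 0, 0], [0, 0, 0], [0, 0, 0], [0, 0, 0]])

```text
time: 5.12
tool_pos: [0.5072, -0.0782, 0.0602]
tool_rot: [3.14, -0.001, 1.596]
contact_force: [-0.8, 6.1, 8.4]
opening: 0.0006
grip_force: 4.3
```

Now short steps, feeling for the drop.

arm_command(fingers=[1, 1, 1, 1, 1], travel=[[-0.004, 0, 0], [-0.008, 0, 0], [-0.012, 0, 0], [-0.015, 0, 0], [-0.018, 0, 0]], dr=[[0, 0, 0], [0, 0, 0], [0, 0, 0], [0, 0, 0], [0, 0, 0]])

```text
time: 5.53
tool_pos: [0.5076, -0.0963, 0.0601]
tool_rot: [3.14, -0.001, 1.596]
contact_force: [-1.0, 3.9, 6.0]
opening: 0.0005
grip_force: 2.7
```

arm_command(fingers=[1, 1, 1], travel=[[-0.003, 0, 0], [-0.006, 0, 0], [-0.006, 0, 0]], dr=[[0, 0, 0], [0, 0, 0], [0, 0, 0]])

```text
time: 5.78
tool_pos: [0.5072, -0.1035, 0.0591]
tool_rot: [3.142, 0.0, 1.596]
contact_force: [0.6, 0.8, -0.5]
opening: 0.0006
grip_force: 0.0
```

The force vanished at y ≈ −0.10, which is the notch and matches the camera estimate. I'll move to its centre, then press.

arm_command(fingers=[1, 1, 1, 1, 1, 1, 1, 1], travel=[[-0.004, 0, 0], [-0.0075, 0, 0], [-0.0075, 0, 0], [-0.0075, 0, 0.003], [-0.0075, 0, 0.006], [-0.0075, 0, 0.008], [-0.0075, 0, 0.01], [-0.0075, 0, 0.01]], dr=[[0, 0, 0], [0, 0, 0], [0, 0, 0], [0, 0, 0], [0, 0, 0], [0, 0, 0], [0, 0, 0], [0, 0, 0]])

```text
time: 6.45
tool_pos: [0.5073, -0.1104, 0.0491]
tool_rot: [-3.141, 0.0, 1.597]
contact_force: [-0.5, -0.3, 1.3]
opening: 0.0005
grip_force: 0.6
```

arm_command(fingers=[1, 1, 1, 1, 1, 1, 1, 1], travel=[[0, 0, 0.001], [0, 0, 0.002], [0, 0, 0.003], [0, 0, 0.004], [0, 0, 0.005], [0, 0, 0.006], [0, 0, 0.006], [0, 0, 0.006]], dr=[[0, 0, 0], [0, 0, 0], [0, 0, 0], [0, 0, 0], [0, 0, 0], [0, 0, 0], [0, 0, 0], [0, 0, 0]])

```text
time: 7.12
tool_pos: [0.5073, -0.1104, 0.044]
tool_rot: [3.141, 0.0, 1.597]
contact_force: [-4.0, 0.4, 11.1]
opening: 0.0005
grip_force: 5.5
```

arm_command(fingers=[1, 1, 1, 1], travel=[[0, 0, 0.001], [0, 0, 0.0015], [0, 0, 0.0015], [0, 0, 0.0015]], dr=[[0, 0, 0], [0, 0, 0], [0, 0, 0], [0, 0, 0]])

```text
time: 7.45
tool_pos: [0.5073, -0.1105, 0.0438]
tool_rot: [3.141, 0.001, 1.597]
contact_force: [-8.3, 1.5, 23.9]
opening: 0.0003
grip_force: 11.6
```

The key is firmly bottomed. I'll lift straight up, gently at first, then back off.

arm_command(fingers=[1, 1, 1, 1, 1, 1, 1, 1], travel=[[0, 0, -0.002], [0, 0, -0.006], [0, 0, -0.015], [0, 0, -0.03], [0, 0, -0.05], [0, 0, -0.075], [0, 0, -0.1], [0, 0, -0.12]], dr=[[0, 0, 0], [0, 0, 0], [0, 0, 0], [0, 0, 0], [0, 0, 0], [0, 0, 0], [0, 0, 0], [0, 0, 0]])

```text
time: 8.12
tool_pos: [0.5077, -0.1105, 0.1637]
tool_rot: [3.14, 0.0, 1.597]
contact_force: [0.1, -0.6, -0.1]
opening: 0.0002
grip_force: 0.0
```

arm_command(fingers=[1, 1, 1, 1, 1, 1, 1, 1], travel=[[0, -0.02, -0.01], [0, -0.045, -0.02], [0, -0.07, -0.03], [0, -0.09, -0.04], [0, -0.1, -0.04], [0, -0.1, -0.04], [0, -0.1, -0.04], [0, -0.1, -0.04]], dr=[[0, 0, 0], [0, 0, 0], [0, 0, 0], [0, 0, 0], [0, 0, 0], [0, 0, 0], [0, 0, 0], [0, 0, 0]])

```text
time: 8.78
tool_pos: [0.4082, -0.1132, 0.2013]
tool_rot: [3.141, -0.0, 1.596]
contact_force: [0.1, 0.2, 0.2]
opening: 0.0003
grip_force: 0.0
```

```bash
python3 - <<'E'
from h import *; from cell import *
s=observe();print(s["time"],s["tool_pos"],s["contact_force"])
a=read_camera("top");b=read_camera("side")
f=lambda c:cv2.resize(c[140:330,190:390],(400,380))
cv2.imwrite("pics/e.png",np.hstack([cv2.resize(a["color"][120:260,160:400],(400,233)),np.zeros((233,1,3),np.uint8),cv2.resize(b["color"][120:360,190:390],(194,233))]))
E
```

```text
8.7833 [ 0.40824766 -0.11315004  0.2013389 ] [0.10177197 0.2095327  0.1879774 ]
```

View pics/e.png

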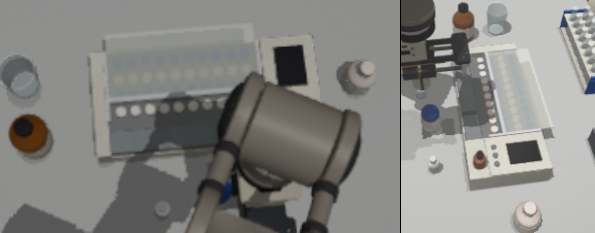

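The cover has slid back, exposing the front row of vials (top crop, strip at row ~95). Every bottle in view is standing, and the hand is clear.

```bash
python3 -c "
from cell import *
print(hand_in())"
```

```text
the job is handed in; nothing more can be done
None
```

The incubator is open: the shut fingertips slid along the rail from its left end to the notch and pressed the key fully down. The cover slid back by itself, the hand is clear, and the job is handed in.

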